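# Extend the telescopic dusting brush to its second stop and hold it ready

### The job

Get the telescopic dusting brush ready for dusting behind the television: while it lies in its steel rest, press in the release button on the side of the handle, draw the handle out past the first stop to the second, last one, and let the button spring back out so the length is locked. Then take it by the handle without pressing the button, lift it off, and finish still holding it up level and extended, a hand's breadth above the rest. Leave the other things on the unit alone.

Things in the scene. Friction and masses are not known exactly. Their poses are not given: they have to be found in the camera images.
- duster: Handle of a telescopic dusting brush (210 g in all), grey with ribbed black rear grip: straight bar 195 long, 26 wide (y), 30 high (z). Origin on its axis level with the release button, 60 mm above the unit while in the rest. x along the axis from brush to rear end (the way to draw it), z up. Reaches from x = -50 (mouth, pole comes out) to +145. Extended, all balances near x = -40.
- button (a point): Middle of the release button's outer face, at handle x = 0, on the handle's flat -y side: 18 mm long (x), 14 high, stands 4.5 mm out of the side and goes in flush; a grip across the handle's width here presses it, a grip at x below -20 or above +20 leaves it free. It springs out when nothing presses it and the catch meets a stop.
- pole (a joint): Pole drawn out of the handle, m: 0 stowed, 0.045 first stop, 0.090 second stop (end of travel 0.091). The catch locks it at each stop with up to 2 mm play, unless the button is pressed in; let go between stops it catches at the next. Sliding friction 2 N. Pole: notched aluminium bar 11 x 11 mm, 34 mm of it showing when stowed.
- release (a joint): Release button, m: 0 out (catch engaged at a stop), 0.0045 flush with the handle's side, end of travel 0.0055; from about 0.0035 the pole is free to slide. Let go between stops it stays at about 0.0033. Spring 3 N rising to 6.5 N. Moves along the handle's +y.
- brush_end (a point): Tip of the bristles, on the brush's axis: at handle x = -170 mm when stowed, -260 mm at the second stop. The brush head (46 mm wide, 18 thick, 86 long with bristles) sits on the pole's end. In the rest the fork holds the head back: after about 3 mm it stays, and the pole comes out as the handle is drawn along +x.
- rest: Bent steel rest, fixed, base 315 x 64 x 5 mm. Origin on the unit, under the stowed brush's button; axes as the handle's. At x = -79 a fork 4 thick, 50 wide, 89 high whose 20 mm slot, open above, takes the pole; at x = +122 a saddle 52 wide with lips 56 high beside the handle; end lip 20 high at -183. Nothing stands beside the handle between them. The drawn-out handle still lies on the saddle.
- globe: Bystander: glass globe of 84 mm on a 72 mm wooden foot, 98 mm high; origin under its middle.
- mug: Bystander: teal ceramic mug, 80 mm across, 95 mm high; origin under its middle.
- router: Bystander: white router 120 x 190 x 34 mm with two upright aerials to 156 mm; origin under its middle.
- toy_car: Bystander: wooden toy car 130 x 75 x 65 mm; origin under its middle.

How it is judged:
By the outcome, as a careful person would: the job done as asked, in the order asked, and still so for the second after the job is handed in, while the arm keeps its last pose, push and grip.
It also fails if it takes over 40 s, if anything falls off the work surface, if the arm or the gripper's body presses on something with over 40 N, if the wrist force passes 120 N, or if a joint passes its speed limit or range.

### The arm

A 6-joint arm with a two-finger parallel gripper is mounted at the origin on the work surface. World frame = base frame: x ahead of the robot, y to its left, z up, the work surface at z = 0. Lengths are in m, angles in rad, forces in N, time in s.
With the tool pointing down it reaches from about 0.375 to 0.9 m from the base axis. Payload 3.1 kg.
Tool frame: the origin (TCP) lies on the centre line of the jaws, within the pads' length; the fingertips stand 8 mm ahead of it and the grasp point (between the pads) lies 11 mm behind it; z points along the fingers, y is the line along which they close (so a half turn about z gives the same grasp; the last joint's range is limited). The gripper opens to 87 mm and grips with 3 to 60 N. Pads are 19 mm wide; open, the fingers measure 117 mm over their backs; the gripper's body (75 mm by 190 mm) begins 51 mm behind the grasp point.
Start: joints at [-1.325, 0.527, 1.433, -0, 1.181, -0.178], TCP at [0.258, -0.569, 0.231] pointing down, gripper open.
Joint ranges: [-3.08, 3.08], [-0.75, 2.2], [0.22, 2.44], [-1.43, 4.57], [0, 2.65], [-2.85, 2.85]. Speed limits (rad/s): [2.79, 2.79, 3.14, 3.14, 3.14, 3.14].

### API

Orientations are given as a unit quaternion [x, y, z, w].
In Python, from rig import robot gives the robot as it stands. The module is installed in compiled form; this text tells all that it offers.
- The arm moves only by the tool send_rows, never from a script. Its argument "increments" is one flat list of numbers, 7 for each row, row after row: the turn, a rotation vector about the world's x, y, z in rad, then the shift along the world's x, y, z in cm, then the opening, from 0 (shut) to 1 (fully open). A call has 1 to 20 rows; each row shifts and turns the commanded pose from where the row before left it; what a row does not reach is not made up. A row lasts 1/12 s, in which the tool goes at most 41.7 mm and 7.16 degrees, less where a joint would pass 70% of its speed; a pose out of reach is approached as far as the arm can. A call is refused whole if a number of a shift passes 4.17 or a number of a turn 0.125, either way. A call with a gripper value outside its range is refused whole. The fingers move at their own pace and stop on an object; "newtons" is the grip in N (left out, the last holds). Time passes only in rows, so rows that do not move let the fingers close. It gives the time, the measured TCP pose, the force, the opening and the grip force at its end, in the units of the state.
- robot.get_obs(): the state, without advancing time (a new reading comes with each control period).
- robot.camera(name): name is "scene" or "top"; returns a dict with "image" (384x512x3 uint8, red, green, blue), "range_z" (384x512 float32, m along the optical axis (not along the pixel's ray), 0 where there is no reading), "fx", "fy", "cx", "cy" (pixels), "R" (3x3) and "t" (3): a world point X has camera coordinates R X + t. Camera axes: x right, y down, z forward; pixel columns grow to the right and rows downward; lengths in m; the calibration is good to about 2 mm. A picture is of the moment at which its call begins.
- robot.hand_in(): hands the job in; it is judged then, once.
The state is a dict: "time": time; "q": joint angles; "joint_velocities": joint speeds; "joint_torque": joint torques, N m; "position": TCP position; "tool_rot": TCP orientation; "ft_force": force on the tool from outside, world axes, zero at the start; "moment": the same for the moment, N m; "grip_width": finger opening in m; "grip_force": force on a finger pad.
Only numpy, scipy, OpenCV 4.12 (cv2) and the standard library are available. Lean on these libraries where they do the work, as an engineer would, in place of code of your own. Each camera call takes 0.05 s, during which the arm holds its last target. There are 200 camera calls.

## Working session

There is one attempt and no reset: what is moved stays moved. The work goes in short steps, Python scripts to look and compute and a tool call to move; the robot and the scene stay as the last step left them, time stands still between calls to the robot, and variables do not carry over. Pictures are saved under pics/ and viewed, at most 10 in all, crops included, and the job is handed in when it is done.

Besides the shell and the picture viewer there is one more tool, called after "Emit:" as name(argument=value, ...) on one line, values as JSON. send_rows: Moves the arm, as the interface text tells. Its arguments: {"type":"object","properties":{"increments":{"type":"array"},"newtons":{"type":"number"}},"required":["increments"]}

```bash
mkdir -p pics; cat > h.py <<'E'
from rig import robot
import numpy as np, cv2
def snap(name,fn,crop=None,k=1):
    c=robot.camera(name); np.savez('/tmp/'+name+'.npz',**c)
    im=c['image'][:,:,::-1]
    if crop: x0,y0,x1,y1=crop; im=im[y0:y1,x0:x1]
    if k!=1: im=cv2.resize(im,None,fx=k,fy=k,interpolation=cv2.INTER_CUBIC)
    cv2.imwrite('pics/'+fn,im); return c
def world(c,u,v,z=None):
    R=c['R'];t=c['t']
    d=np.array([(u-c['cx'])/c['fx'],(v-c['cy'])/c['fy'],1.])
    if z is None: s=float(c['range_z'][int(round(v)),int(round(u))])
    else:
        o=-R.T@t; w=R.T@d; s=(z-o[2])/w[2]
    return R.T@(d*s-t)
E
python3 - <<'E'
from h import *
snap('top','top1.png',k=1.5); snap('scene','sc1.png',k=1.5)
o=robot.get_obs(); print(o['time'],o['position'],o['tool_rot'],o['grip_width'],o['ft_force'])
E
```

```text
0.1 [ 0.25748411 -0.56879923  0.22966332] [ 9.77524990e-01  2.10817271e-01 -2.05751467e-05 -9.85809466e-04] 0.08728172154711519 [-0.84952328  0.03964428  0.31923513]
```

View pics/top1.png

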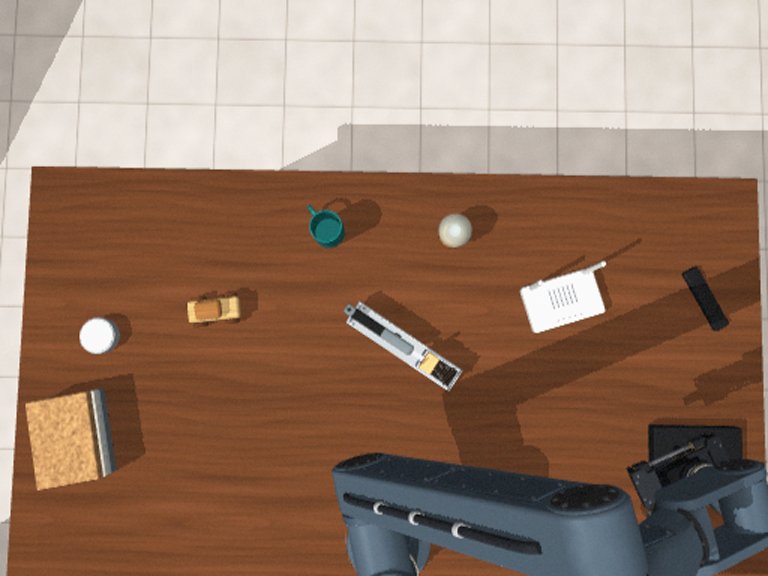

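View pics/sc1.png

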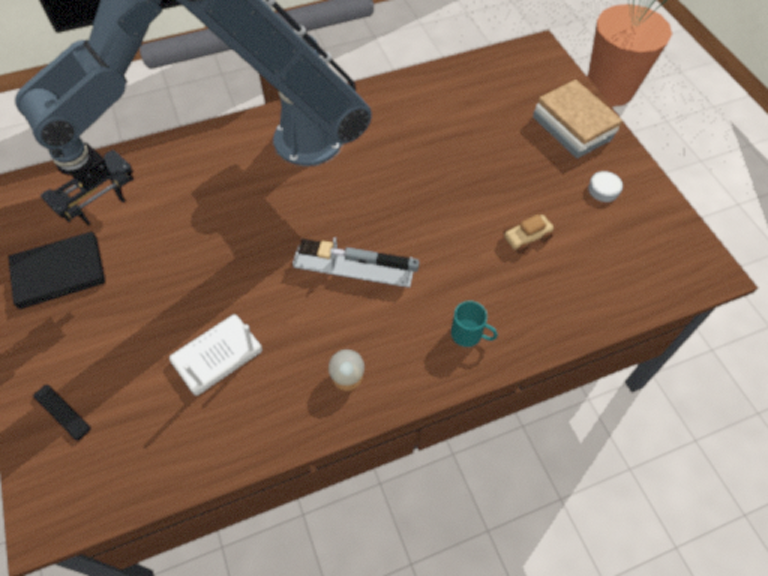

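The top view shows the rest running from (347,310) (handle's rear end) to (460,385) (brush). The mug, globe and router stand farther off. I'll enlarge that region.

```bash
python3 - <<'E'
from h import *
c=snap('top','top2.png',crop=(222,192,314,264),k=8)
for u,v in [(231,207),(307,257)]: print(world(c,u,v,0.06))
for n,u,v in [('mug',218,152),('globe',303,154),('router',375,200)]: print(n,world(c,u,v,0.06))
print(c['fx'],c['t'], c['R'])
E
```

```text
[0.56998642 0.11128342 0.06      ]
[ 0.39137138 -0.1709397   0.06      ]
mug [0.77445896 0.16412213 0.06      ]
globe [ 0.77221604 -0.15323847  0.06      ]
router [ 0.60463045 -0.42128979  0.06      ]
384.34738450912926 [0.00389053 0.6215906  1.4403703 ] [[ 0.01627279 -0.99986482  0.00235335]
 [-0.99741347 -0.01639761 -0.06998199]
 [ 0.07001112 -0.00120846 -0.99754548]]
```

View pics/top2.png

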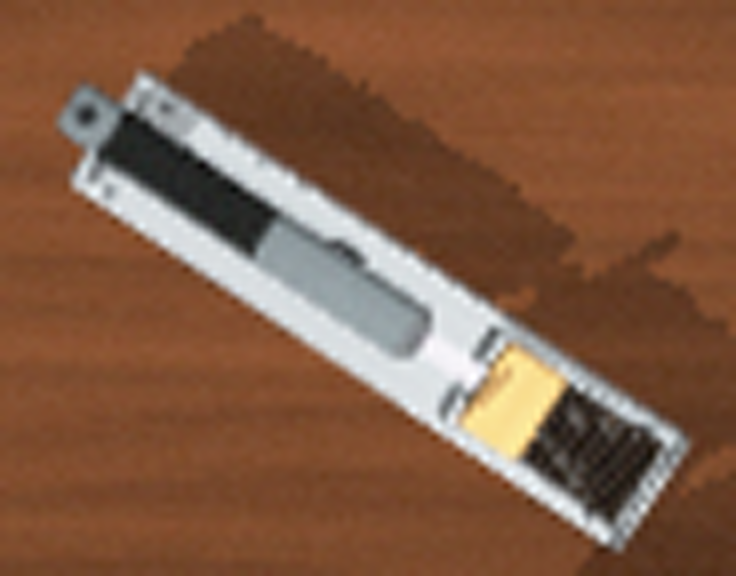

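The crop shows the handle from about (68,103) at the rear to (418,336) at the mouth, with the button at (345,250) on the upper-right side. The rest base corners are at about (143,70), (75,185), (688,440) and (620,550).

```bash
python3 - <<'E'
from h import *
c=dict(np.load('/tmp/top.npz'))
P=lambda x,y,z: world(c,222+(x+.5)/8-.5,192+(y+.5)/8-.5,z)
rear,mouth,but=P(68,103,.075),P(418,336,.075),P(345,248,.062)
print('rear',rear,'mouth',mouth,'but',but,'len',np.linalg.norm(rear-mouth))
a=(rear-mouth)/np.linalg.norm(rear-mouth); print('axis',a,np.degrees(np.arctan2(a[1],a[0])))
print('origin from handle',(rear+mouth)/2-a*.0475)
A,B,C,D=[P(*p,.004) for p in [(143,70),(75,185),(688,440),(620,550)]]
b=(A+B-C-D)/2; L=np.linalg.norm(b); b/=L
print('rest axis',b,np.degrees(np.arctan2(b[1],b[0])),L, np.linalg.norm(A-B),'origin',(A+B+C+D)/4+b*.0255)
# depth points on handle top and button-side
print('z top',[world(c,*q) for q in [(222+350/8,192+290/8),(222+200/8,192+185/8)]])
q=robot.get_obs()['tool_rot']; from scipy.spatial.transform import Rotation as Ro
print(Ro.from_quat(q).as_matrix())
E
```

```text
rear [0.57876553 0.11390142 0.075     ] mouth [ 0.47532693 -0.04754156  0.075     ] but [ 0.51467022 -0.01400846  0.062     ] len 0.19173778404393854
axis [5.39479465e-01 8.41998757e-01 1.44757987e-16] 57.35178921866614
origin from handle [ 0.50142096 -0.00681501  0.075     ]
rest axis [ 5.44481474e-01  8.38772868e-01 -2.43355123e-16] 57.01076348471325 0.3136479400720293 0.06402929462643597 origin [ 0.49887019 -0.01124387  0.004     ]
z top [array([ 0.49412387, -0.01789888,  0.07565533]), array([0.54076196, 0.05128186, 0.07359069])]
[[ 9.11111569e-01  4.12159592e-01 -4.23058774e-04]
 [ 4.12159722e-01 -9.11110230e-01  1.58479855e-03]
 [ 2.67736749e-04 -1.61829608e-03 -9.99998655e-01]]
```

Emit:
send_rows(increments=[0, 0, 0.0287, 1.2, 2.8, -0.4, 1, 0, 0, 0.0287, 1.2, 2.8, -0.4, 1, 0, 0, 0.0287, 1.2, 2.8, -0.4, 1, 0, 0, 0.0287, 1.2, 2.8, -0.4, 1, 0, 0, 0.0287, 1.2, 2.8, -0.4, 1, 0, 0, 0.0287, 1.2, 2.8, -0.4, 1, 0, 0, 0.0287, 1.2, 2.8, -0.4, 1, 0, 0, 0.0287, 1.2, 2.8, -0.4, 1, 0, 0, 0.0287, 1.2, 2.8, -0.4, 1, 0, 0, 0.0287, 1.2, 2.8, -0.4, 1, 0, 0, 0.0287, 1.2, 2.8, -0.4, 1, 0, 0, 0.0287, 1.2, 2.8, -0.4, 1, 0, 0, 0.0287, 1.2, 2.8, -0.4, 1, 0, 0, 0.0287, 1.2, 2.8, -0.4, 1, 0, 0, 0.0287, 1.2, 2.8, -0.4, 1, 0, 0, 0.0287, 1.2, 2.8, -0.4, 1, 0, 0, 0.0287, 1.2, 2.8, -0.4, 1, 0, 0, 0.0287, 1.2, 2.8, -0.4, 1, 0, 0, 0.0287, 1.2, 2.8, -0.4, 1, 0, 0, 0.0287, 1.2, 2.8, -0.4, 1])

```text
time: 1.82
position: [0.4979, -0.0079, 0.1503]
tool_rot: [0.878, 0.48, -0.0, -0.0]
ft_force: [0.9, -0.4, -0.5]
grip_width: 0.0871
grip_force: 0.0
```

```bash
cat >> h.py <<'E'
from scipy.spatial.transform import Rotation as Ro
AX=np.array([.5424,.8401,0]); YH=np.array([-.8401,.5424,0]); O=np.array([.5003,-.0075,.060])
def st(o=None):
    o=robot.get_obs(); R=Ro.from_quat(o['tool_rot']).as_matrix(); p=o['position']
    g=p-R[:,2]*.011; d=g-O
    print('t',o['time'],'p',p.round(4),'yawY',np.degrees(np.arctan2(R[1,1],R[0,1])).round(2),'toolz',R[:,2].round(3))
    print('grasp in handle x,y,z mm',(1000*np.array([d@AX,d@YH,d[2]])).round(1),'F axis/y/z',(o['ft_force']@np.c_[AX,YH,[0,0,1]]).round(2),'w',round(o['grip_width'],4),'gf',round(o['grip_force'],2))
E
python3 - <<'E'
from h import *
st()
snap('scene','sc2.png',crop=(180,130,300,220),k=6)
E
```

```text
t 1.8167 p [ 0.4979 -0.0079  0.1503] yawY -32.69 toolz [-0.  0. -1.]
grasp in handle x,y,z mm [ -1.6   1.8 101.3] F axis/y/z [ 0.15 -0.96 -0.5 ] w 0.0871 gf 0.0
```

View pics/sc2.png

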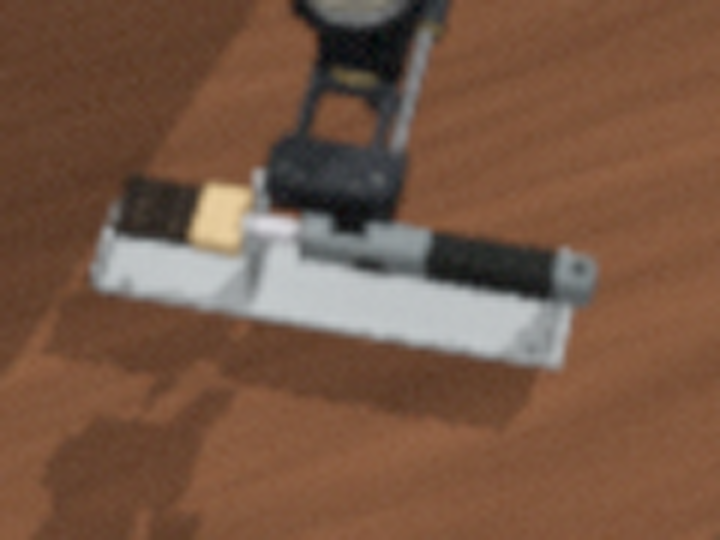

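The scene crop shows the gripper open above the handle, with the button as a dark spot at about (372,266) below the finger. I'll cross-check its position with this camera.

```bash
python3 - <<'E'
from h import *
c=dict(np.load('/tmp/scene.npz'))
P=lambda x,y,z: world(c,180+(x+.5)/6-.5,130+(y+.5)/6-.5,z)
for n,x,y,z in [('button',372,266,.060),('rear top',582,252,.075),('mouth mid top',308,212,.075)]:
    p=P(x,y,z); d=p-O; print(n,p.round(4),(1000*d@AX).round(1),(1000*d@YH).round(1))
E
```

```text
button [ 0.517  -0.0129  0.06  ] 4.6 -16.9
rear top [0.5654 0.1135 0.075 ] 136.9 10.9
mouth mid top [ 0.4721 -0.0399  0.075 ] -42.5 6.1
```

Emit:
send_rows(increments=[0, 0, 0, 0.19, 0.12, -1.7, 1, 0, 0, 0, 0.18, 0.13, -1.7, 1, 0, 0, 0, 0, 0, -1.7, 1, 0, 0, 0, 0, 0, -1.7, 1, 0, 0, 0, 0, 0, -1.7, 1, 0, 0, 0, 0, 0, -1.6, 1, 0, 0, 0, 0, 0, 0, 0.6, 0, 0, 0, 0, 0, 0, 0.5, 0, 0, 0, 0, 0, 0, 0.42, 0, 0, 0, 0, 0, 0, 0.42], newtons=8)

```text
time: 2.7
position: [0.502, -0.0071, 0.0505]
tool_rot: [0.878, 0.479, 0.001, 0.001]
ft_force: [0.1, -0.1, 0.1]
grip_width: 0.0679
grip_force: 0.0
```

```bash
python3 - <<'E'
from h import *
st()
E
```

```text
t 2.7 p [ 0.502  -0.0071  0.0505] yawY -32.77 toolz [ 0.002 -0.    -1.   ]
grasp in handle x,y,z mm [ 1.2 -1.2  1.5] F axis/y/z [-0.03 -0.18  0.06] w 0.0679 gf 0.0
```

Emit:
send_rows(increments=[0, 0, 0, -0.06, 0.1, 0, 0, 0, 0, 0, 0, 0, 0, 0, 0, 0, 0, 0, 0, 0, 0, 0, 0, 0, 0, 0, 0, 0, 0, 0, 0, 0, 0, 0, 0, 0, 0, 0, 0, 0, 0, 0, 0, 0, 0, 0, 0, 0, 0, 0, 0, 0, 0, 0, 0, 0, 0, 0, 0, 0, 0, 0, 0, 0, 0, 0, 0, 0, 0, 0], newtons=20)

```text
time: 3.53
position: [0.5004, -0.0057, 0.0497]
tool_rot: [0.878, 0.479, -0.0, -0.0]
ft_force: [-1.5, 1.3, 4.7]
grip_width: 0.0255
grip_force: 20.0
```

```bash
python3 - <<'E'
from h import *
st()
E
```

```text
t 3.5333 p [ 0.5004 -0.0057  0.0497] yawY -32.77 toolz [-0.  0. -1.]
grasp in handle x,y,z mm [1.6 0.9 0.7] F axis/y/z [0.33 1.94 4.72] w 0.0255 gf 20.0
```

Emit:
send_rows(increments=[0, 0, 0, 0.2, 0.31, 0.04, 0, 0, 0, 0, 0.4, 0.62, 0, 0, 0, 0, 0, 0.4, 0.62, 0, 0, 0, 0, 0, 0.4, 0.62, 0, 0, 0, 0, 0, 0.4, 0.62, 0, 0, 0, 0, 0, 0.4, 0.62, 0, 0, 0, 0, 0, 0.4, 0.62, 0, 0, 0, 0, 0, 0.4, 0.62, 0, 0, 0, 0, 0, 0.4, 0.62, 0, 0, 0, 0, 0, 0.4, 0.62, 0, 0, 0, 0, 0, 0.4, 0.62, 0, 0, 0, 0, 0, 0.4, 0.62, 0, 0, 0, 0, 0, 0.2, 0.31, 0, 0, 0, 0, 0, 0, 0, 0, 0])

```text
time: 4.7
position: [0.5496, 0.0696, 0.0499]
tool_rot: [0.878, 0.479, 0.001, 0.0]
ft_force: [0.1, -0.4, -1.2]
grip_width: 0.0256
grip_force: 20.0
```

```bash
python3 - <<'E'
from h import *
st()
snap('top','top3.png',crop=(212,182,322,264),k=7)
E
```

```text
t 4.7 p [0.5496 0.0696 0.0499] yawY -32.74 toolz [ 0.001  0.001 -1.   ]
grasp in handle x,y,z mm [91.5  0.4  0.9] F axis/y/z [-0.32 -0.33 -1.23] w 0.0256 gf 20.0
```

View pics/top3.png

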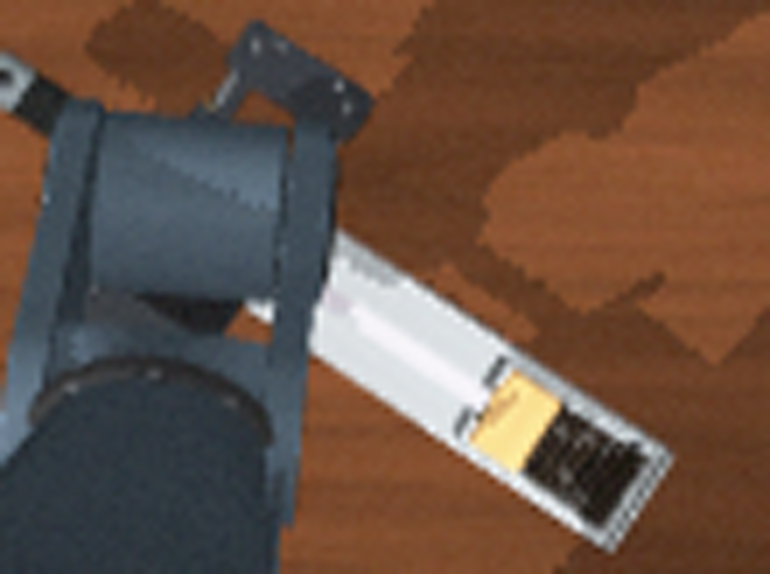

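The picture shows the pole drawn far out and the brush held back at the fork (near (480,400)). The handle has moved about 90 mm, so I'll creep on to the end stop.

Emit:
send_rows(increments=[0, 0, 0, 0.054, 0.084, 0, 0, 0, 0, 0, 0.054, 0.084, 0, 0, 0, 0, 0, 0, 0, 0, 0])

```text
time: 5.0
position: [0.5499, 0.07, 0.0499]
tool_rot: [0.878, 0.479, 0.0, 0.0]
ft_force: [-0.4, -0.1, -1.8]
grip_width: 0.0256
grip_force: 20.0
```

Emit:
send_rows(increments=[0, 0, 0, 0.054, 0.084, 0, 0, 0, 0, 0, 0, 0, 0, 0, 0, 0, 0, 0, 0, 0, 0])

```text
time: 5.25
position: [0.5503, 0.0707, 0.0499]
tool_rot: [0.878, 0.479, -0.0, 0.0]
ft_force: [-1.0, -2.1, -2.6]
grip_width: 0.0258
grip_force: 20.0
```

Emit:
send_rows(increments=[0, 0, 0, 0.054, 0.084, 0, 0, 0, 0, 0, 0, 0, 0, 0, 0, 0, 0, 0, 0, 0, 0])

```text
time: 5.5
position: [0.5509, 0.0718, 0.0499]
tool_rot: [0.878, 0.479, -0.0, 0.0]
ft_force: [-0.9, -2.7, -2.2]
grip_width: 0.026
grip_force: 20.0
```

```bash
python3 - <<'E'
from h import *
st()
E
```

```text
t 5.5 p [0.5509 0.0718 0.0499] yawY -32.77 toolz [ 0. -0. -1.]
grasp in handle x,y,z mm [94.1  0.5  0.9] F axis/y/z [-2.71 -0.71 -2.19] w 0.026 gf 20.0
```

Emit:
send_rows(increments=[0, 0, 0, 0.054, 0.084, 0, 0, 0, 0, 0, 0, 0, 0, 0])

```text
time: 5.67
position: [0.5514, 0.0727, 0.0499]
tool_rot: [0.878, 0.479, -0.0, 0.0]
ft_force: [-0.9, -2.1, -1.8]
grip_width: 0.0256
grip_force: 20.0
```

Emit:
send_rows(increments=[0, 0, 0, 0.054, 0.084, 0, 0, 0, 0, 0, 0, 0, 0, 0])

```text
time: 5.83
position: [0.5511, 0.0729, 0.0498]
tool_rot: [0.878, 0.479, -0.001, 0.0]
ft_force: [-2.3, -5.3, -0.6]
grip_width: 0.0258
grip_force: 20.0
```

```bash
python3 - <<'E'
from h import *
st()
E
```

```text
t 5.8333 p [0.5511 0.0729 0.0498] yawY -32.7 toolz [-0.002 -0.001 -1.   ]
grasp in handle x,y,z mm [95.1  0.9  0.8] F axis/y/z [-5.7  -0.99 -0.6 ] w 0.0258 gf 20.01
```

Emit:
send_rows(increments=[0, 0, 0, 0.054, 0.084, 0, 0, 0, 0, 0, 0, 0, 0, 0])

```text
time: 6.0
position: [0.5512, 0.0729, 0.0498]
tool_rot: [0.877, 0.48, -0.002, 0.0]
ft_force: [-3.8, -8.3, -0.3]
grip_width: 0.0264
grip_force: 20.0
```

That is the end stop: the force rises with no further motion. I'll ease back to the second stop and let go of the button.

Emit:
send_rows(increments=[0, 0, 0, -0.08, -0.12, 0, 0, 0, 0, 0, 0, 0, 0, 0, 0, 0, 0, 0, 0, 0, 0.6, 0, 0, 0, 0, 0, 0, 0.6, 0, 0, 0, 0, 0, 0, 0.6, 0, 0, 0, 0, 0, 0, 0.6, 0, 0, 0, 0, 0, 0, 0.6, 0, 0, 0, 0, 0, 0, 0.6, 0, 0, 0, 0, 0, 0, 0.6, 0, 0, 0, 0, 0, 0, 0.6])

```text
time: 6.83
position: [0.5518, 0.0733, 0.05]
tool_rot: [0.878, 0.479, 0.0, 0.0]
ft_force: [-0.3, -0.7, -0.1]
grip_width: 0.0517
grip_force: 0.0
```

```bash
python3 - <<'E'
from h import *
st()
E
```

```text
t 6.8333 p [0.5518 0.0733 0.05  ] yawY -32.77 toolz [ 0.  0. -1.]
grasp in handle x,y,z mm [95.8  0.6  1. ] F axis/y/z [-0.75 -0.15 -0.11] w 0.0517 gf 0.0
```

Emit:
send_rows(increments=[0, 0, 0, -0.2, -0.31, 0, 0.75, 0, 0, 0, -0.4, -0.63, 0, 0.75, 0, 0, 0, -0.4, -0.63, 0, 0.75, 0, 0, 0, -0.4, -0.63, 0, 0.75, 0, 0, 0, -0.4, -0.63, 0, 0.75, 0, 0, 0, -0.2, -0.31, -0.1, 0.75, 0, 0, 0, 0, 0, 0, 0.75])

```text
time: 7.42
position: [0.5308, 0.0408, 0.0488]
tool_rot: [0.878, 0.478, -0.0, -0.0]
ft_force: [0.9, -0.9, 0.4]
grip_width: 0.0653
grip_force: 0.0
```

```bash
python3 - <<'E'
from h import *
st()
c=snap('scene','sc3.png',crop=(180,120,310,220),k=6)
E
```

```text
t 7.4167 p [0.5308 0.0408 0.0488] yawY -32.86 toolz [-0.001  0.    -1.   ]
grasp in handle x,y,z mm [57.1  0.5 -0.2] F axis/y/z [-0.29 -1.24  0.4 ] w 0.0653 gf 0.0
```

View pics/sc3.png

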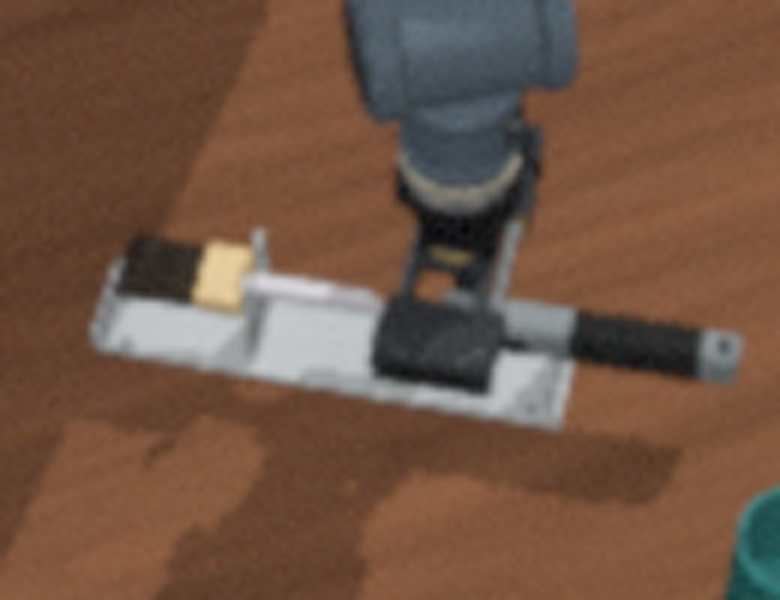

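The drawn-out brush lies in the rest, and the edge of the button shows at (515,345), right of the gripper and clear of the pads. Next I'll grip near the mouth.

Emit:
send_rows(increments=[0, 0, 0, 0, 0, 0.05, 0, 0, 0, 0, 0, 0, 0, 0, 0, 0, 0, 0, 0, 0, 0, 0, 0, 0, 0, 0, 0, 0, 0, 0, 0, 0, 0, 0, 0, 0, 0, 0, 0, 0, 0, 0, 0, 0, 0, 0, 0, 0, 0, 0, 0, 0, 0, 0, 0, 0, 0, 0, 0, 0, 0, 0, 0, 0, 0, 0, 0, 0, 0, 0], newtons=25)

```text
time: 8.3
position: [0.5314, 0.042, 0.0494]
tool_rot: [0.878, 0.479, -0.0, -0.0]
ft_force: [-0.8, 0.6, 0.9]
grip_width: 0.0259
grip_force: 25.0
```

Emit:
send_rows(increments=[0, 0, 0, 0.054, 0.084, 0, 0, 0, 0, 0, 0.054, 0.084, 0, 0, 0, 0, 0, 0, 0, 0, 0])

```text
time: 8.55
position: [0.5317, 0.0423, 0.0494]
tool_rot: [0.878, 0.479, -0.002, 0.0]
ft_force: [-4.3, -5.5, 0.9]
grip_width: 0.0255
grip_force: 25.0
```

```bash
python3 - <<'E'
from h import *
st()
E
```

```text
t 8.55 p [0.5317 0.0423 0.0494] yawY -32.72 toolz [-0.003 -0.002 -1.   ]
grasp in handle x,y,z mm [58.9  0.6  0.4] F axis/y/z [-6.91  0.62  0.92] w 0.0255 gf 24.98
```

The pull meets firm resistance at the second stop. I'll ease back and lift.

Emit:
send_rows(increments=[0, 0, 0, -0.08, -0.13, 0, 0, 0, 0, 0, -0.08, -0.13, 0, 0, 0, 0, 0, 0, 0, 0.3, 0, 0, 0, 0, 0, 0, 0.6, 0, 0, 0, 0, 0, 0, 0.8, 0, 0, 0, 0, 0, 0, 0.8, 0, 0, 0, 0, 0, 0, 0.8, 0, 0, 0, 0, 0, 0, 0.8, 0, 0, 0, 0, 0, 0, 0.8, 0, 0, 0, 0, 0, 0, 0.8, 0, 0, 0, 0, 0, 0, 0.8, 0, 0, 0, 0, 0, 0, 0.8, 0, 0, 0, 0, 0, 0, 0.8, 0, 0, 0, 0, 0, 0, 0.8, 0, 0, 0, 0, 0, 0, 0.8, 0, 0, 0, 0, 0, 0, 0.8, 0, 0, 0, 0, 0, 0, 0.5, 0, 0, 0, 0, 0, 0, 0, 0])

```text
time: 10.05
position: [0.532, 0.0408, 0.1608]
tool_rot: [0.878, 0.479, 0.001, 0.001]
ft_force: [0.2, 1.1, -2.4]
grip_width: 0.0258
grip_force: 25.0
```

```bash
python3 - <<'E'
from h import *
st(); print(robot.get_obs()['moment'])
c=snap('scene','sc4.png',crop=(180,100,310,200),k=6)
c=snap('top','top4.png',crop=(202,162,322,252),k=6.5)
E
```

```text
t 10.05 p [0.532  0.0408 0.1608] yawY -32.77 toolz [ 0.003 -0.    -1.   ]
grasp in handle x,y,z mm [ 57.7  -0.4 111.8] F axis/y/z [ 1.06  0.48 -2.4 ] w 0.0258 gf 24.98
[-0.01808075 -0.05258415 -0.01571661]
```

View pics/sc4.png

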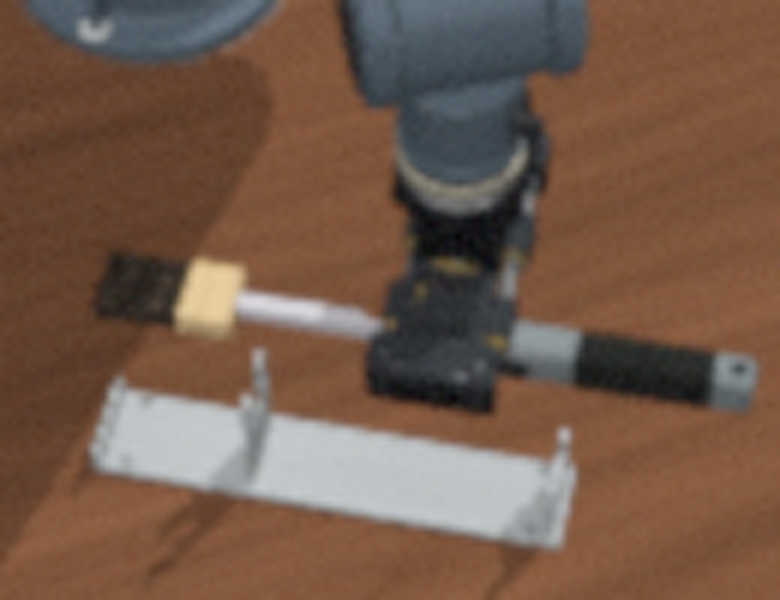

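View pics/top4.png

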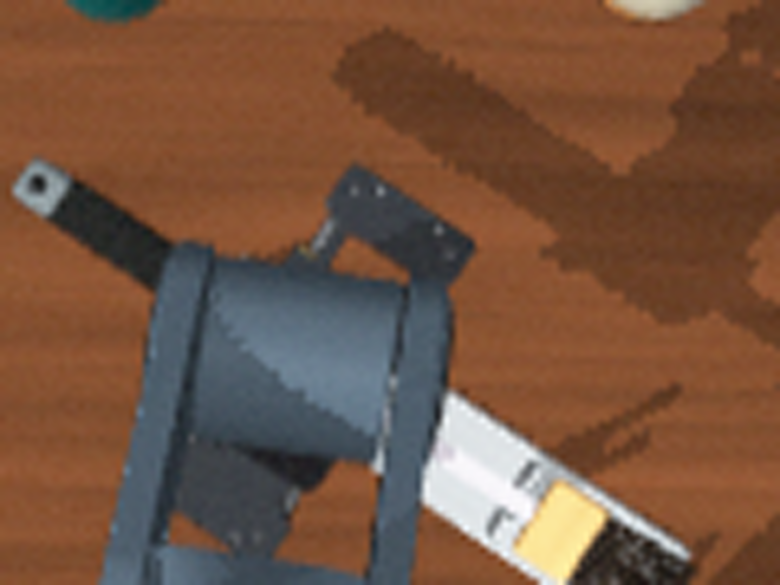

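Both views show the brush held above the empty rest: bristle tip at about (100,287), rear end at about (745,375), and the button edge at (513,365). I'll check the level and length from depth.

```bash
python3 - <<'E'
from h import *
c=dict(np.load('/tmp/scene.npz'))
def at(x,y): return world(c,180+(x+.5)/6-.5,100+(y+.5)/6-.5)
for n,x,y in [('bristle',112,285),('head',210,292),('pole',280,305),('grey',545,345),('grip',640,365),('rear',735,372)]:
    p=at(x,y); d=p-O; print(n,p.round(4),(1000*d@AX).round(1),(1000*d@YH).round(1))
st()
E
```

```text
bristle [ 0.4213 -0.1444  0.1774] -157.9 -7.9
head [ 0.4498 -0.0904  0.1795] -97.1 -2.5
pole [ 0.475  -0.0539  0.18  ] -52.7 -3.9
grey [0.5668 0.0832 0.1881] 112.3 -6.7
grip [0.6036 0.1293 0.1921] 170.9 -12.6
rear [0.6279 0.1807 0.1905] 227.4 -5.1
t 10.15 p [0.5312 0.0408 0.1596] yawY -32.77 toolz [ 0. -0. -1.]
grasp in handle x,y,z mm [ 57.3   0.3 110.6] F axis/y/z [ 0.65  0.05 -1.88] w 0.0257 gf 24.98
```

```bash
python3 - <<'E'
from h import *
a=np.mean([robot.camera('scene')['image'].astype(float) for _ in range(4)],0).astype(np.uint8)[:,:,::-1]
cv2.imwrite('pics/z.png',cv2.resize(a[145:175,250:290],None,fx=18,fy=18,interpolation=cv2.INTER_CUBIC))
E
```

```text
(no output)
```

View pics/z.png

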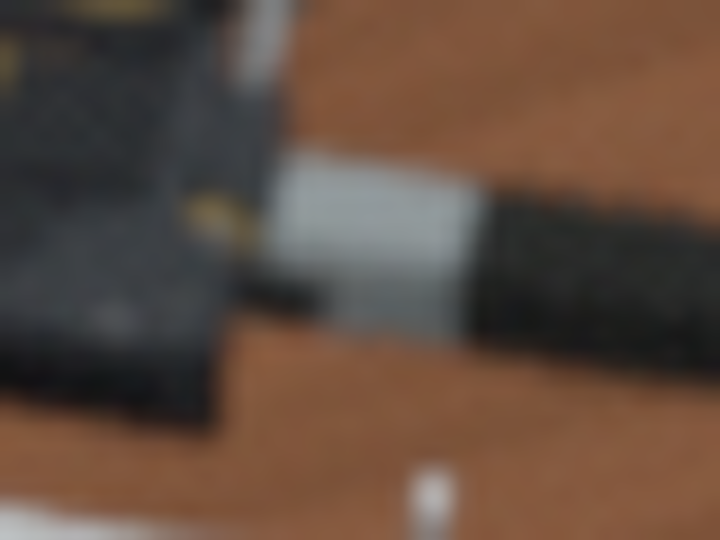

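The crop shows the button (dark, about (285,290)) standing on the handle's side, clear of the gripper. I'm handing in.

```bash
python3 -c "
from h import *
st(); print(robot.hand_in())"
```

```text
t 10.35 p [0.5308 0.0409 0.1589] yawY -32.78 toolz [-0.001  0.    -1.   ]
grasp in handle x,y,z mm [ 57.2   0.6 109.9] F axis/y/z [-0.26  0.31 -2.16] w 0.0258 gf 24.98
the job is handed in; nothing more can be done
None
```

I handed the job in with the brush drawn out to the second stop and held level by the handle, clear of the button, about 11 cm above where it lay in the rest; the pole held against a tug, but I could not measure directly that the button had sprung fully out.

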